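# Fit the spacer behind a panel meter and hold the meter pressed flush

### The job

Two panel meters lie face up in an assembly jig, and only one of them has a gap to the jig's back fence that is wide enough for the orange spacer. Take the spacer out of its rest, slide it upright into that gap, lengthwise along the fence and about the middle of the meter, down onto the jig's base, and let go of it; then push that meter from its free front side until meter, spacer and fence sit flush against each other. Finish while still holding the meter firmly pressed like that, and leave the other meter and the things around undisturbed.

Things in the scene. Friction and masses are not known exactly. Their poses are not given: they have to be found in the camera images.
- jig: fixed jig, origin on its underside: base plate 10 mm thick, from x -100 to +70 mm, y -145 to +145 mm. Dark back fence 14 mm thick, 26 mm tall above the plate, all along y, inner face at x +50 mm. A rib 8 mm wide, 20 mm tall above the plate, runs along y = 0 from the fence 85 mm towards -x and parts the two meter places, whose middles are at y about +65 and -65 mm. The front (-x) is open
- fence (a point): point at the foot of the fence's inner face, halfway along it, on the top of the base plate (10 mm above the work surface); x points into the fence (the direction to push), y along the fence, z up
- meter_short: loose black panel meter lying face up (white dial, red needle, blue strip towards the fence): 48 mm (x, towards the fence) x 80 mm (y, along the fence) x 26 mm tall, about 0.22 kg, origin at the centre of its underside, axes nearly along the jig's. It lies in one of the two places with a gap of about 15 to 23 mm between it and the fence
- meter_long: loose black panel meter of the same look but 72 mm (x) x 80 mm (y) x 26 mm tall, about 0.35 kg, origin at the centre of its underside. It lies in the other place with a gap of only about 3 to 11 mm to the fence; leave it where it is
- spacer: loose orange plastic slab, 12 mm thick (its x), 50 mm long (its y), 66 mm tall (its z), about 80 g, origin at the centre of its underside. It stands upright in the slot of the rest; the same either way round
- rest: fixed dark wooden rest 44 x 78 mm (x, y), 32 mm tall, origin at the centre of its underside; a slot 16 x 56 mm in its top, 24 mm deep (slot floor 8 mm above the work surface), holds the spacer, which stands 42 mm proud of it
- spool: bystander: loose wire spool standing on its flange, 56 mm in diameter, 42 mm tall, origin at the centre of its underside
- driver: bystander: loose screwdriver with a green handle lying on the bench to the left of the jig, about 0.2 m long, origin under its middle
- jar: bystander: loose amber jar with a black lid, 52 mm in diameter, 60 mm tall, origin at the centre of its underside
Not all that is in view belongs to the job. Several things have the shape of the spacer; the one meant has the colours described above.

How it is judged:
By the outcome, as a careful person would: the job done as asked, in the order asked, and still so for the second after the job is handed in, while the arm keeps its last pose, push and grip.
It also fails if it takes over 51 s, if anything falls off the work surface, if the arm or the gripper's body presses on something with over 40 N, if the wrist force passes 120 N, or if a joint passes its speed limit or range.

### The arm

A 7-joint arm with a two-finger parallel gripper is mounted at the origin on the work surface. World frame = base frame: x ahead of the robot, y to its left, z up, the work surface at z = 0. Lengths are in m, angles in rad, forces in N, time in s.
With the tool pointing down it reaches from about 0.425 to 0.8 m from the base axis. Payload 8.3 kg.
Tool frame: the origin (TCP) lies at the very end of the fingers, on their centre line; the grasp point (between the pads) lies 19 mm behind it (robot.pinch_z is the distance from the TCP to the grasp point, in m); x points along the fingers, y is the direction in which the jaws open and shut, and the axes are right-handed (so a half turn about x gives the same grasp; the last joint's range is limited). The gripper opens to 85 mm and grips with 20 to 120 N. Pads are 22 mm wide; open, the fingers measure 114 mm over their backs; the gripper's body (76 mm by 85 mm) begins 54 mm behind the grasp point. The pads swing forward as they close: fully open they stand 13 mm farther back than shut.
Start: joints at [1.202, 0.383, 0.016, 1.37, -0.006, 1.388, -0.046], TCP at [0.188, -0.596, 0.231] pointing down, gripper open.
Joint ranges: [-2.95, 2.95], [-0.25, 2.06], [-1.52, 1.56], [0.18, 2.33], [-1.44, 4.58], [0.02, 2.06], [-3.01, 3.01]. Speed limits (rad/s): [2.39, 2.39, 3.01, 3.01, 3.14, 3.14, 3.14].

### API

Orientations are given as a rotation vector (axis times angle).
In Python, from workcell import monitor, optics, ticket, robot gives the robot as it stands. The module is installed in compiled form; this text tells all that it offers.
- The arm moves only by the shell command python3 -m jog 'ROWS'. ROWS is JSON, a list of rows, each a list of 7 numbers: the shift along the tool's x, y, z normalised to -1 to 1, where 1 is 0.25 m, then the turn, a rotation vector about the tool's x, y, z normalised to -1 to 1, where 1 is 60 degrees, then the gripper command: -1 is fully open, 1 is shut, values between are in proportion. In form: [[tx, ty, tz, ax, ay, az, claw], ...]. A call has 1 to 10 rows; each row is the pose to reach, as a shift and turn from the pose commanded when the call began, along the tool's axes at that moment; what a row does not reach only later rows make up. A row lasts 1/12 s, in which the tool goes at most 41.7 mm and 7.16 degrees, less where a joint would pass 70% of its speed; a pose out of reach is approached as far as the arm can. A call with a number of a shift or a turn outside -1 to 1 is refused whole. A call with a gripper value outside its range is refused whole. The fingers move at their own pace and stop on an object; the grip force is fixed at half the most. Time passes only in rows, so rows that repeat a pose let the fingers close. It gives the time, the measured TCP pose, the force and the opening at its end, in the units of the state.
- monitor.get_obs(): the state, without advancing time (a new reading comes with each control period).
- optics.grab_frame(name): name is "scene" or "top" or "wrist"; returns a dict with "pixels" (384x512x3 uint8, blue, green, red), "range_z" (384x512 float32, m along the optical axis (not along the pixel's ray), 0 where there is no reading), "camera_matrix" (3x3 intrinsics, pixels), "R" (3x3) and "t" (3): a world point X has camera coordinates R X + t. Camera axes: x right, y down, z forward; pixel columns grow to the right and rows downward; lengths in m; the calibration is good to about 2 mm. The wrist camera is an equidistant fisheye: a pixel r from the principal point sees the ray r / f radians off the axis. A picture is of the moment at which its call begins.
- ticket.close_job(): hands the job in, once; it reports no verdict.
The state is a dict: "t": time; "joints": joint angles; "joint_vel": joint speeds; "tau": joint torques, N m; "eef_pos": TCP position; "tool_rot": TCP orientation; "wrist_force": force on the tool from outside, world axes, zero at the start; "torque": the same for the moment, N m; "width": finger opening in m.
Only numpy, scipy, OpenCV 4.12 (cv2) and the standard library are available. Lean on these libraries where they do the work, as an engineer would, in place of code of your own. Each camera call takes 0.05 s, during which the arm holds its last target.

## Working session

There is one attempt and no reset: what is moved stays moved. The work goes in short steps, Python scripts to look and compute and a shell command to move; the robot and the scene stay as the last step left them, time stands still between calls to the robot, and variables do not carry over. Pictures are saved under pics/ and viewed, and the job is handed in when it is done.

```bash
mkdir -p pics
cat > h.py <<'E'
import numpy as np, cv2
from workcell import monitor, optics, ticket, robot
from scipy.spatial.transform import Rotation as Rn
def grab(n,save=None):
    f=optics.grab_frame(n)
    if save: cv2.imwrite('pics/'+save,f['pixels'])
    return f
def pt(f,u,v):
    K=f['camera_matrix'];d=f['range_z'][int(v),int(u)]
    c=np.array([(u-K[0,2])/K[0,0]*d,(v-K[1,2])/K[1,1]*d,d])
    return f['R'].T@(c-f['t'])
def ray(f,u,v,z):
    K=f['camera_matrix']
    c=np.array([(u-K[0,2])/K[0,0],(v-K[1,2])/K[1,1],1]);o=-f['R'].T@f['t'];d=f['R'].T@c
    return o+d*(z-o[2])/d[2]
E
python3 - <<'E'
from h import *
np.set_printoptions(precision=4,suppress=True)
o=monitor.get_obs();print({k:np.round(v,4) for k,v in o.items()})
print(Rn.from_rotvec(o['tool_rot']).as_matrix())
import pickle
for n in ['scene','top','wrist']:
    f=grab(n,n+'0.png');pickle.dump(f,open(n+'.pkl','wb'));print(n,f['camera_matrix'],f['R'],f['t'])
print([a for a in dir(robot) if a[0]!='_'],robot.pinch_z)
E
```

```text
{'t': np.float64(0.0), 'joints': array([ 1.2021,  0.3843,  0.0164,  1.3712, -0.0063,  1.3882, -0.0465]), 'joint_vel': array([ 0.0009,  0.0002,  0.0004,  0.0013, -0.0021,  0.0013,  0.0001]), 'tau': array([  0.0011, -62.7594,   0.8446, -37.1828,   0.0165,   0.0141,
         0.    ]), 'eef_pos': array([ 0.188 , -0.5955,  0.2302]), 'tool_rot': array([ 2.0571,  0.3192, -2.0579]), 'wrist_force': array([ 0.5237, -0.4114, -0.7167]), 'torque': array([-0.0346, -0.0085,  0.0146]), 'width': np.float64(0.0853)}
[[-0.0007  0.3011 -0.9536]
 [ 0.0019 -0.9536 -0.3011]
 [-1.     -0.002   0.0001]]
scene [[460.3161   0.     264.1737]
 [  0.     460.3161 182.7101]
 [  0.       0.       1.    ]] [[-0.0584  0.9982  0.0125]
 [ 0.7226  0.0509 -0.6893]
 [-0.6887 -0.0312 -0.7243]] [ 0.0187 -0.3364  1.4954]
top [[395.3634   0.     260.1567]
 [  0.     395.3634 191.9638]
 [  0.       0.       1.    ]] [[-0.0298 -0.9996  0.0018]
 [-0.9841  0.0291 -0.1754]
 [ 0.1753 -0.007  -0.9845]] [-0.0014  0.5181  1.1571]
wrist [[297.3186   0.     258.7998]
 [  0.     297.3186 193.4986]
 [  0.       0.       1.    ]] [[ 0.3023 -0.9532 -0.0028]
 [-0.9056 -0.2881  0.3113]
 [-0.2976 -0.0916 -0.9503]] [-0.625  -0.0435  0.3806]
['PlanningError', 'pinch_z'] 0.0187
```

View pics/top0.png

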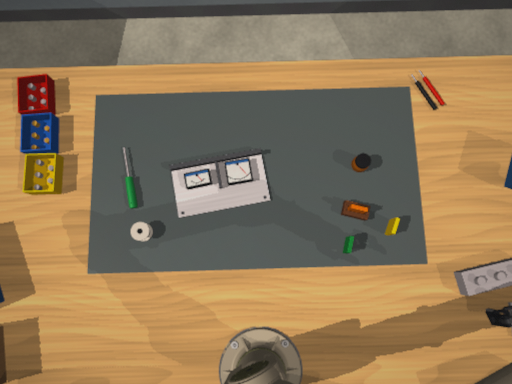

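View pics/scene0.png

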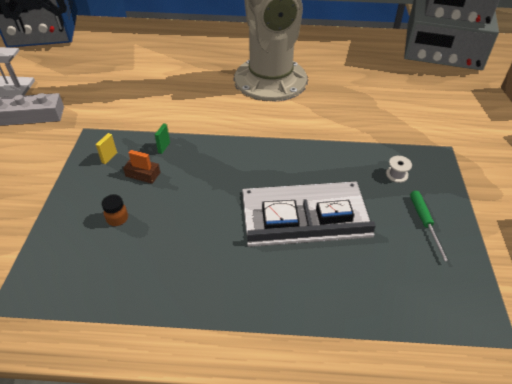

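View pics/wrist0.png

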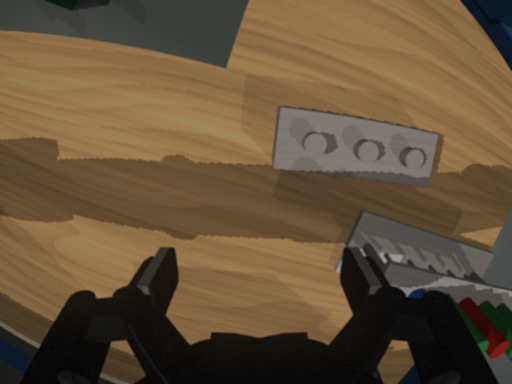

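The top view shows the jig around (220,185), with the short meter (198,179) on the left and the long one (239,171) on the right. The rest with the orange spacer is at (356,209). Yellow and green decoys stand at (393,226) and (349,243), the jar is at (362,162), the spool at (141,231) and the driver at (130,180). The wrist camera only sees bench clutter. I'll enlarge.

Run:
```python
from h import *
import pickle
f=pickle.load(open('top.pkl','rb'));g=pickle.load(open('scene.pkl','rb'))
c=lambda f,x0,y0,w,h,s:cv2.resize(f['pixels'][y0:y0+h,x0:x0+w],None,fx=s,fy=s,interpolation=cv2.INTER_CUBIC)
cv2.imwrite('pics/c1.png',c(f,162,140,116,86,6))
cv2.imwrite('pics/c2.png',c(f,320,185,90,75,7))
cv2.imwrite('pics/c3.png',c(g,232,175,150,75,5))
cv2.imwrite('pics/c4.png',c(g,85,115,100,75,7))
```

```text
(no output)
```

View pics/c1.png

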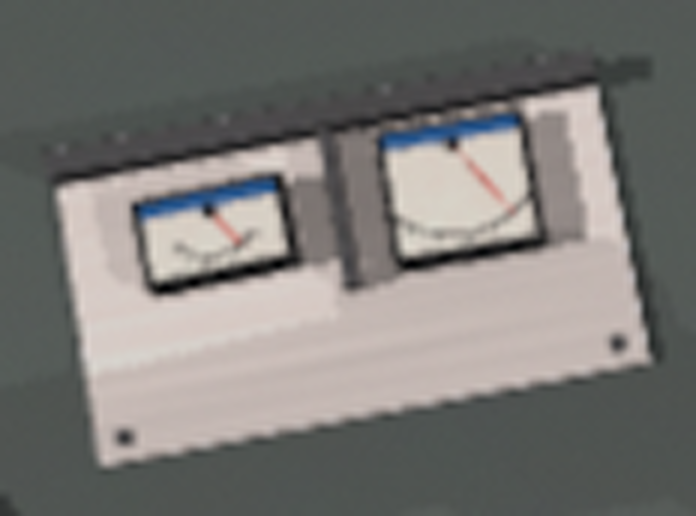

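View pics/c2.png

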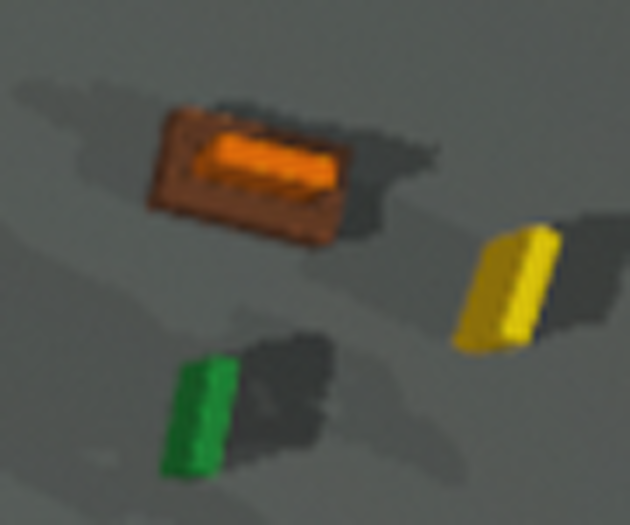

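View pics/c3.png

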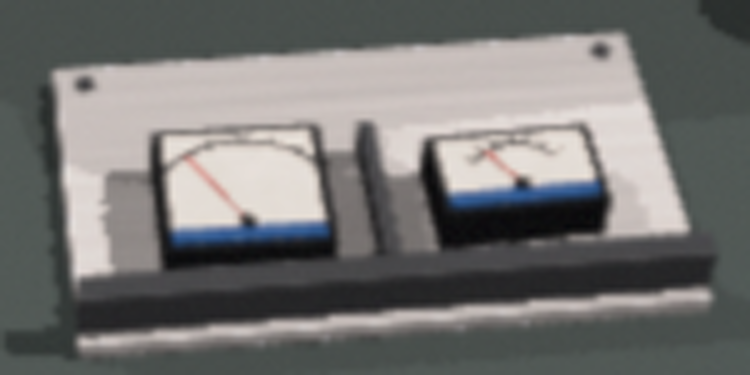

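View pics/c4.png

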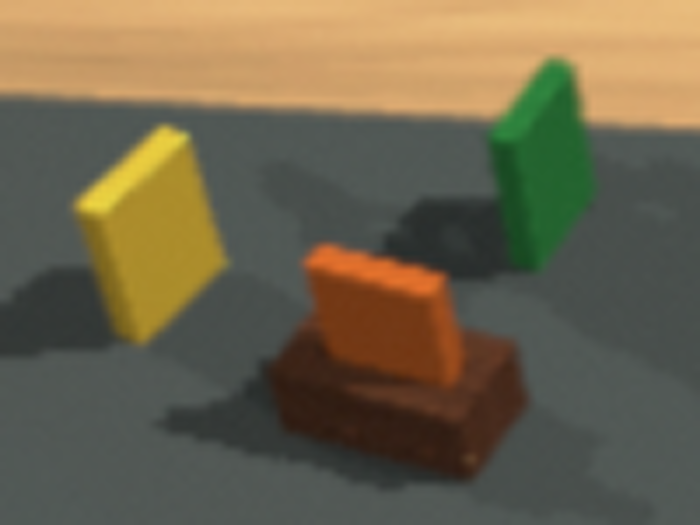

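Run:
```python
from h import *
import pickle
np.set_printoptions(precision=4,suppress=True)
f=pickle.load(open('top.pkl','rb'));g=pickle.load(open('scene.pkl','rb'))
print('cams',-f['R'].T@f['t'],-g['R'].T@g['t'])
T=lambda p,x0,y0,s:np.array([x0+(p[0]+.5)/s-.5,y0+(p[1]+.5)/s-.5])
c1=lambda p:T(p,162,140,6);c2=lambda p:T(p,320,185,7);c3=lambda p:T(p,232,175,5);c4=lambda p:T(p,85,115,7)
def P(f): return f['camera_matrix']@np.c_[f['R'],f['t']]
def tri(a,b):
    X=cv2.triangulatePoints(P(f),P(g),a.reshape(2,1),b.reshape(2,1))[:,0];X=X[:3]/X[3]
    return X
for n,a,b in [('jig FL',c1((101,466)),c3((626,33))),('jig FR',c1((652,360)),c3((52,72))),
 ('holeL',c1((125,437)),c3((599,50))),('holeR',c1((617,343)),c3((84,84))),
 ('short pivot',c1((209,210)),c3((522,183))),('long pivot',c1((453,143)),c3((249,220))),
 ('short blue L end',c1((137,205)),c3((603,183))),
 ('spacer top +y far?',c2((222,132)),c4((448,292))),('spacer top -y far',c2((340,155)),c4((305,262))),
 ('spacer top -y near',c2((335,188)),c4((325,243))),('spacer top +y near',c2((213,165)),c4((446,272))),
 ('rest far +y',c2((170,108)),c4((453,415))),('rest near +y',c2((150,207)),c4((518,348)))]:
    X=tri(a,b);p=pt(f,*np.round(a));q=pt(g,*np.round(b));print(n,X,'top depth',p,'scene depth',q)
for n,a,z in [('FL',c1((101,466)),.01),('FR',c1((652,360)),.01),('fence foot L',c1((55,185)),.01),('fence foot R',c1((603,85)),.01),
  ('s FL',c1((152,292)),.01),('sFRtop',c1((297,262)),.036),('sBL',c1((134,205)),.036),('sBR',c1((282,177)),.036),('sFLtop',c1((152,283)),.036)]:
    print(n,ray(f,*a,z))
for n,a in [('sp',(222,132)),('sp',(340,155)),('sp',(335,188)),('sp',(213,165))]: print(n,ray(f,*c2(a),.074))
for n,a in [('r',(170,108)),('r',(352,147)),('r',(330,245)),('r',(150,207))]: print(n,ray(f,*c2(a),.032))
```

```text
cams [ 0.3069 -0.0083  1.2301] [1.2742 0.0451 0.851 ]
jig FL [0.4524 0.2413 0.0094] top depth [0.4535 0.2407 0.0051] scene depth [0.4423 0.2461 0.0002]
jig FR [ 0.4991 -0.0462  0.0091] top depth [ 0.4986 -0.0472  0.0048] scene depth [ 0.4938 -0.0456  0.0034]
holeL [0.4668 0.2273 0.0111] top depth [0.4683 0.2276 0.0091] scene depth [0.4695 0.227  0.0125]
holeR [ 0.5083 -0.0289  0.0115] top depth [ 0.5074 -0.0285  0.0128] scene depth [ 0.5078 -0.0293  0.0124]
short pivot [0.5797 0.1798 0.0374] top depth [0.5779 0.1792 0.0392] scene depth [0.5823 0.1803 0.0413]
long pivot [0.6111 0.0541 0.0384] top depth [0.6123 0.0522 0.0392] scene depth [0.6142 0.0548 0.0409]
short blue L end [0.5821 0.2159 0.0432] top depth [0.5826 0.2166 0.0372] scene depth [0.5765 0.2179 0.0375]
spacer top +y far? [ 0.469  -0.279   0.0774] top depth [ 0.4779 -0.2945  0.0304] scene depth [ 0.3926 -0.3045  0.0046]
spacer top -y far [ 0.4581 -0.3304  0.0779] top depth [ 0.4636 -0.3448  0.0335] scene depth [ 0.377  -0.3662  0.0008]
spacer top -y near [ 0.4446 -0.3277  0.0748] top depth [ 0.4515 -0.341   0.0329] scene d
[... 174 characters left out ...]
2747  0.0346] top depth [ 0.4928 -0.2808 -0.0019] scene depth [ 0.4916 -0.2757  0.0382]
rest near +y [ 0.445  -0.263   0.0273] top depth [ 0.4479 -0.267   0.0046] scene depth [ 0.4188 -0.2721  0.0025]
FL [0.4521 0.2384 0.01  ]
FR [ 0.4991 -0.0479  0.01  ]
fence foot L [0.6018 0.2636 0.01  ]
fence foot R [ 0.6478 -0.0269  0.01  ]
s FL [0.5428 0.2124 0.01  ]
sFRtop [0.5513 0.1334 0.036 ]
sBL [0.5837 0.2171 0.036 ]
sBR [0.5963 0.1407 0.036 ]
sFLtop [0.5425 0.2077 0.036 ]
sp [ 0.4704 -0.2849  0.074 ]
sp [ 0.4592 -0.3339  0.074 ]
sp [ 0.4453 -0.3307  0.074 ]
sp [ 0.4565 -0.2801  0.074 ]
r [ 0.4877 -0.2729  0.032 ]
r [ 0.4681 -0.3513  0.032 ]
r [ 0.4254 -0.3383  0.032 ]
r [ 0.4443 -0.2612  0.032 ]
```

```bash
cat >> h.py <<'E'
np.set_printoptions(precision=4,suppress=True)
def tgt(ang):  # tool down, tool y at world angle ang deg
    a=np.radians(ang);y=np.array([np.cos(a),np.sin(a),0]);x=np.array([0,0,-1.]);return np.c_[x,y,np.cross(x,y)]
def plan(p,ang):
    o=monitor.get_obs();R=Rn.from_rotvec(o['tool_rot']).as_matrix()
    s=R.T@(np.array(p)-o['eef_pos'])/.25; r=Rn.from_matrix(R.T@tgt(ang)).as_rotvec()/np.radians(60)
    print('t',o['t'],'row',np.round(s,4),np.round(r,4),'F',o['wrist_force'],'w',o['width'])
def state():
    o=monitor.get_obs();R=Rn.from_rotvec(o['tool_rot']).as_matrix()
    print('t %.2f'%o['t'],o['eef_pos'],'yang %.2f'%np.degrees(np.arctan2(R[1,1],R[0,1])),'xdir',R[:,0],'F',o['wrist_force'],'w %.4f'%o['width'],'j',o['joints'])
def wray(f,u,v,z):
    K=f['camera_matrix'];a=np.array([u-K[0,2],v-K[1,2]])/K[0,0];r=np.linalg.norm(a)
    c=np.r_[np.sin(r)*a/r,np.cos(r)];o=-f['R'].T@f['t'];d=f['R'].T@c
    return o+d*(z-o[2])/d[2]
def wtri(f,a,g,b):
    def od(f,p):
        K=f['camera_matrix'];a=np.array([p[0]-K[0,2],p[1]-K[1,2]])/K[0,0];r=np.linalg.norm(a)
        return -f['R'].T@f['t'],f['R'].T@np.r_[np.sin(r)*a/r,np.cos(r)]
    o1,d1=od(f,a);o2,d2=od(g,b);k=np.linalg.lstsq(np.c_[d1,-d2],o2-o1,rcond=None)[0]
    p,q=o1+k[0]*d1,o2+k[1]*d2;return (p+q)/2,np.linalg.norm(p-q)
E
python3 - <<'E'
from h import *
import pickle
w=pickle.load(open('wrist.pkl','rb'));o=monitor.get_obs();R=Rn.from_rotvec(o['tool_rot']).as_matrix()
print('cam in tool',R.T@(-w['R'].T@w['t']-o['eef_pos']),'axis',R.T@w['R'][2])
plan([.4575,-.307,.17],-13)
plan([.40,-.29,.20],-13)
E
```

```text
cam in tool [-0.1429  0.0012 -0.0779] axis [ 0.9503 -0.0009  0.3113]
t 0.15 row [ 0.2432 -0.7761 -1.3752] [-0.9912 -0.0007  0.0013] F [ 0.6324  0.0678 -0.153 ] w 0.085377009537495
t 0.15 row [ 0.1234 -0.9104 -1.1764] [-0.9912 -0.0007  0.0013] F [ 0.6324  0.0678 -0.153 ] w 0.085377009537495
```

```bash
python3 -m jog '[[0.1,-0.4,-0.7,-0.6,0,0,-1],[0.1,-0.4,-0.7,-0.6,0,0,-1],[0.1,-0.4,-0.7,-0.6,0,0,-1],[0.1,-0.4,-0.7,-0.6,0,0,-1],[0.1,-0.4,-0.7,-0.6,0,0,-1],[0.1,-0.4,-0.7,-0.6,0,0,-1]]'
python3 - <<'E'
from h import *
state();plan([.4575,-.307,.16],-13)
E
```

```text
t: 0.65
eef_pos: [0.3319, -0.4403, 0.2055]
tool_rot: [1.652, 0.854, -1.645]
wrist_force: [2.0, 0.7, 0.4]
width: 0.0856
t 0.65 [ 0.3319 -0.4403  0.2055] yang -35.35 xdir [ 0.0022  0.0042 -1.    ] F [2.0018 0.7398 0.3673] w 0.0856 j [ 1.026   0.2487 -0.1871  1.6076  0.0431  1.2913  0.2155]
t 0.65 row [ 0.1852  0.1014 -0.7249] [-0.3725 -0.0045 -0.0003] F [2.0018 0.7398 0.3673] w 0.08564689546143249
```

```bash
python3 -m jog '[[0.18,0.1,-0.7,-0.37,0,0,-1],[0.18,0.1,-0.7,-0.37,0,0,-1],[0.18,0.1,-0.7,-0.37,0,0,-1],[0.18,0.1,-0.7,-0.37,0,0,-1],[0.18,0.1,-0.7,-0.37,0,0,-1],[0.18,0.1,-0.7,-0.37,0,0,-1],[0.18,0.1,-0.7,-0.37,0,0,-1]]'
python3 - <<'E'
from h import *
import pickle
state();plan([.4575,-.307,.16],-13)
f=grab('wrist','w1.png');pickle.dump(f,open('w1.pkl','wb'))
E
```

```text
t: 1.23
eef_pos: [0.4494, -0.3213, 0.1608]
tool_rot: [1.389, 1.083, -1.389]
wrist_force: [-0.8, 0.0, -0.0]
width: 0.0854
t 1.23 [ 0.4494 -0.3213  0.1608] yang -14.17 xdir [-0.0009  0.0008 -1.    ] F [-0.7914  0.0459 -0.013 ] w 0.0854 j [ 0.8339  0.2942 -0.3283  1.6624  0.1001  1.2028  0.2354]
t 1.2333 row [ 0.0032  0.0175 -0.0632] [-0.0194 -0.0005  0.001 ] F [-0.7914  0.0459 -0.013 ] w 0.08540065299258048
```

View pics/w1.png

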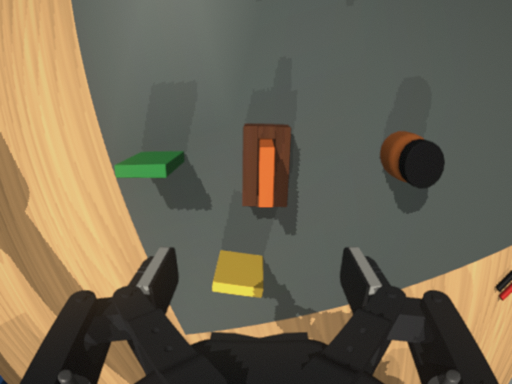

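The orange spacer's top spans (258–274, 140–207). The rest's top is around (244–291, 125–207). Both lie nearly parallel to the image columns, so the yaw is close.

Run:
```python
from h import *
import pickle
f=pickle.load(open('w1.pkl','rb'))
cv2.imwrite('pics/w1c.png',cv2.resize(f['pixels'][115:220,230:310],None,fx=5.5,fy=5.5,interpolation=cv2.INTER_CUBIC))
```

```text
(no output)
```

View pics/w1c.png

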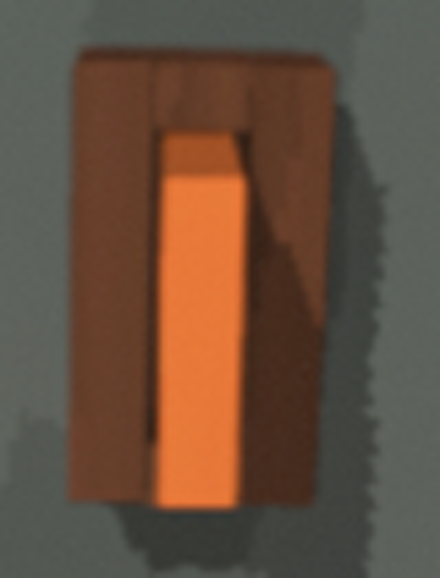

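The crop shows the spacer's top face at corners (163,176), (246,178), (240,508) and (155,506), upright in the slot.

Run:
```python
from h import *
import pickle
f=pickle.load(open('w1.pkl','rb'))
T=lambda p:np.array([230+(p[0]+.5)/5.5-.5,115+(p[1]+.5)/5.5-.5])
S=[wray(f,*T(p),.074) for p in [(163,176),(246,178),(240,508),(155,506)]]
Q=[wray(f,*T(p),.032) for p in [(79,62),(334,68),(315,506),(70,500)]]
for n,A in(('sp',S),('rest',Q)):
    A=np.array(A);print(n,A,A.mean(0));
    for i,j in((0,3),(1,2)):
        d=A[i]-A[j];print(np.linalg.norm(d),np.degrees(np.arctan2(-d[0],d[1])))
    print(np.linalg.norm(A[0]-A[1]),np.linalg.norm(A[2]-A[3]))
```

```text
sp [[ 0.4587 -0.281   0.074 ]
 [ 0.47   -0.2841  0.074 ]
 [ 0.4577 -0.3325  0.074 ]
 [ 0.4454 -0.329   0.074 ]] [ 0.4579 -0.3067  0.074 ]
0.04985247794006585 -15.452532302449223
0.04990862574055576 -14.308259730286954
0.011782043661960787 0.012778699301242032
rest [[ 0.4482 -0.2653  0.032 ]
 [ 0.4891 -0.2764  0.032 ]
 [ 0.4689 -0.3512  0.032 ]
 [ 0.427  -0.3395  0.032 ]] [ 0.4583 -0.3081  0.032 ]
0.07717233800522737 -16.00182090856376
0.07745356515796477 -15.070436896933968
0.0423345213623631 0.04359059996036504
```

Seen from this place the top at z = 0.074 measures 49.9 × 12 mm, so the height is consistent, and its centre matches the two-view result. Next I align and descend.

Run:
```python
from h import *
plan([.458,-.307,.10],-15)
```

```text
t 1.2833 row [ 0.2445  0.0214 -0.0706] [0.0114 0.0003 0.0007] F [-0.3747 -0.6632  0.3691] w 0.08571720916073165
```

```bash
python3 -m jog '[[0.1,0.02,-0.06,0.01,0,0,-1],[0.24,0.02,-0.06,0.01,0,0,-1],[0.24,0.02,-0.06,0.01,0,0,-1],[0.24,0.02,-0.06,0.01,0,0,-1]]'
python3 - <<'E'
from h import *
import pickle
state();plan([.458,-.307,.04],-15)
f=grab('wrist','w2.png');pickle.dump(f,open('w2.pkl','wb'))
cv2.imwrite('pics/w2c.png',cv2.resize(f['pixels'][100:280,140:380],None,fx=3.2,fy=3.2,interpolation=cv2.INTER_CUBIC))
E
```

```text
t: 1.62
eef_pos: [0.4553, -0.3099, 0.1004]
tool_rot: [1.399, 1.077, -1.402]
wrist_force: [0.9, -0.7, 0.7]
width: 0.085
t 1.62 [ 0.4553 -0.3099  0.1004] yang -15.03 xdir [-0.0038  0.0016 -1.    ] F [ 0.8771 -0.7486  0.6859] w 0.0850 j [ 0.8072  0.3512 -0.3272  1.7334  0.126   1.0817  0.1764]
t 1.6167 row [ 0.2414  0.0086 -0.0138] [-0.0006 -0.0005  0.0039] F [ 0.8771 -0.7486  0.6859] w 0.08500934144390403
```

View pics/w2c.png

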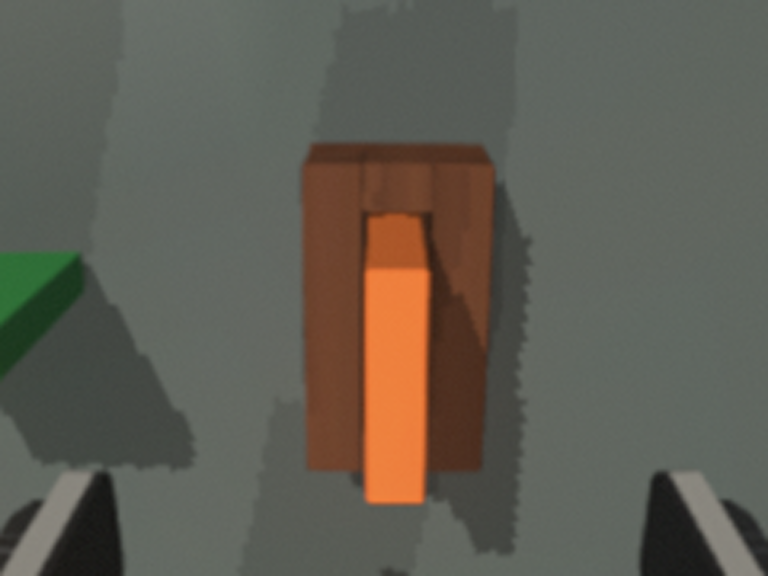

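The spacer's top corners in the crop are (368,268), (430,268), (423,503) and (366,503), with the fingers symmetric about column 382. I'll triangulate against the first wrist view.

Run:
```python
from h import *
import pickle
f=pickle.load(open('w1.pkl','rb'));g=pickle.load(open('w2.pkl','rb'))
T=lambda p:np.array([230+(p[0]+.5)/5.5-.5,115+(p[1]+.5)/5.5-.5])
U=lambda p:np.array([140+(p[0]+.5)/3.2-.5,100+(p[1]+.5)/3.2-.5])
A=[(163,176),(246,178),(240,508),(155,506)];B=[(368,268),(430,268),(423,503),(366,503)]
X=[wtri(f,T(a),g,U(b)) for a,b in zip(A,B)];print(X);print(np.mean([x[0] for x in X],0))
W=np.array([wray(g,*U(b),.074) for b in B]);print(W,W.mean(0))
for a,b in((0,3),(1,2)): d=W[a]-W[b];print(np.linalg.norm(d),np.degrees(np.arctan2(-d[0],d[1])))
plan([W[:,0].mean(),W[:,1].mean(),.041],-15)
```

```text
[(array([ 0.4589, -0.2813,  0.0729]), np.float64(0.000611842753371885)), (array([ 0.4702, -0.2844,  0.0728]), np.float64(0.000338297001961903)), (array([ 0.4573, -0.3324,  0.0738]), np.float64(0.0007205522190259633)), (array([ 0.4456, -0.3291,  0.0739]), np.float64(0.0003911988021398449))]
[ 0.458  -0.3068  0.0734]
[[ 0.4593 -0.2811  0.074 ]
 [ 0.4704 -0.2841  0.074 ]
 [ 0.457  -0.3322  0.074 ]
 [ 0.4457 -0.3292  0.074 ]] [ 0.4581 -0.3066  0.074 ]
0.04994075631313304 -15.725019274262504
0.049953318691701915 -15.528186166914589
t 1.6667 row [ 0.2444  0.002  -0.0166] [-0.0006  0.0004  0.0006] F [ 0.5318 -0.058   0.7829] w 0.08556511900738922
```

```bash
python3 -m jog '[[0.12,0.002,-0.015,0.01,0,0,-1],[0.24,0.002,-0.015,0.01,0,0,-1],[0.24,0.002,-0.015,0.01,0,0,-1],[0.24,0.002,-0.015,0.01,0,0,-1]]'
python3 - <<'E'
from h import *
state()
E
python3 -m jog '[[0,0,0,0,0,0,1],[0,0,0,0,0,0,1],[0,0,0,0,0,0,1],[0,0,0,0,0,0,1],[0,0,0,0,0,0,1],[0,0,0,0,0,0,1],[0,0,0,0,0,0,1],[0,0,0,0,0,0,1],[0,0,0,0,0,0,1],[0,0,0,0,0,0,1]]'
python3 - <<'E'
from h import *
state()
E
```

```text
t: 2.0
eef_pos: [0.4585, -0.3062, 0.0422]
tool_rot: [1.406, 1.069, -1.407]
wrist_force: [-0.7, 0.0, 1.3]
width: 0.0854
t 2.00 [ 0.4585 -0.3062  0.0422] yang -15.55 xdir [-0.0009  0.0002 -1.    ] F [-0.6643  0.0444  1.2513] w 0.0854 j [ 0.7884  0.4203 -0.3174  1.7855  0.1563  0.9612  0.1355]
t: 2.83
eef_pos: [0.4595, -0.3055, 0.0419]
tool_rot: [1.405, 1.068, -1.405]
wrist_force: [-1.6, 0.8, 5.5]
width: 0.0113
t 2.83 [ 0.4595 -0.3055  0.0419] yang -15.47 xdir [ 0.0008 -0.0005 -1.    ] F [-1.6449  0.8121  5.5073] w 0.0113 j [ 0.7873  0.4204 -0.3182  1.7864  0.1568  0.9585  0.1346]
```

```bash
python3 -m jog '[[-0.05,0,0,0,0,0,1],[-0.15,0,0,0,0,0,1],[-0.3,0,0,0,0,0,1],[-0.4,0,0,0,0,0,1],[-0.4,0,0,0,0,0,1],[-0.4,0,0,0,0,0,1]]'
python3 - <<'E'
from h import *
state(); 
grab('scene','s3.png')
f=grab('wrist','w3.png')
E
```

```text
t: 3.33
eef_pos: [0.46, -0.3057, 0.1434]
tool_rot: [1.406, 1.066, -1.404]
wrist_force: [-0.4, -0.3, -1.3]
width: 0.0115
t 3.33 [ 0.46   -0.3057  0.1434] yang -15.47 xdir [ 0.0029 -0.002  -1.    ] F [-0.3854 -0.3156 -1.3132] w 0.0115 j [ 0.8057  0.3064 -0.3355  1.6884  0.1089  1.1616  0.1715]
```

View pics/w3.png

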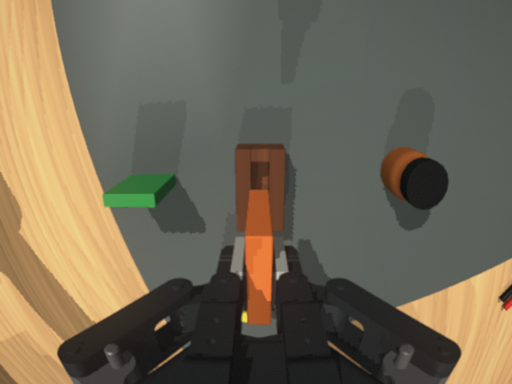

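The spacer is held upright (orange, column ~259) and clear of the rest. Next I fly to a viewing pose beyond the short meter, so the spacer doesn't hide the gap.

Run:
```python
from h import *
plan([.590,.270,.143],9.3); plan([.525,-.018,.143],-3)
```

```text
t 3.4333 row [-0.0083 -0.1063 -2.3567] [-0.4129 -0.0007  0.0013] F [ 0.4679 -1.007  -0.8047] w 0.01094236287211283
t 3.4333 row [-0.0089 -0.0495 -1.1771] [-0.2079 -0.0006  0.0013] F [ 0.4679 -1.007  -0.8047] w 0.01094236287211283
```

```bash
python3 -m jog '[[0,0,-0.1,-0.02,0,0,1],[0,-0.02,-0.25,-0.06,0,0,1],[0,-0.04,-0.95,-0.2,0,0,1],[0,-0.04,-0.95,-0.2,0,0,1],[0,-0.04,-0.95,-0.2,0,0,1],[0,-0.04,-0.95,-0.2,0,0,1],[0,-0.04,-0.95,-0.2,0,0,1],[0,-0.04,-0.95,-0.2,0,0,1]]'
python3 - <<'E'
from h import *
state();plan([.590,.270,.143],9.3)
E
```

```text
t: 4.1
eef_pos: [0.5125, -0.0685, 0.1401]
tool_rot: [1.249, 1.187, -1.248]
wrist_force: [0.7, 0.6, -1.3]
width: 0.0116
t 4.10 [ 0.5125 -0.0685  0.1401] yang -3.02 xdir [-0.0022  0.0024 -1.    ] F [ 0.7032  0.6302 -1.3129] w 0.0116 j [ 0.5139  0.2618 -0.5133  1.7714  0.1373  1.1466 -0.0946]
t 4.1 row [-0.0089  0.2381 -1.3684] [-0.2054 -0.0025  0.0019] F [ 0.7032  0.6302 -1.3129] w 0.011551322427982192
```

```bash
python3 -m jog '[[0,0.24,-1,-0.2,0,0,1],[0,0.24,-1,-0.2,0,0,1],[0,0.24,-1,-0.2,0,0,1],[0,0.24,-1,-0.2,0,0,1],[0,0.24,-1,-0.2,0,0,1],[0,0.24,-1,-0.2,0,0,1],[0,0.24,-1,-0.2,0,0,1],[0,0.24,-1,-0.2,0,0,1]]'
python3 - <<'E'
from h import *
state();plan([.590,.270,.143],9.3)
E
```

```text
t: 4.77
eef_pos: [0.5867, 0.1761, 0.1395]
tool_rot: [1.095, 1.282, -1.096]
wrist_force: [-0.8, 0.6, -1.5]
width: 0.011
t 4.77 [0.5867 0.1761 0.1395] yang 8.86 xdir [-0.0032  0.0018 -1.    ] F [-0.8339  0.5656 -1.5296] w 0.0110 j [ 0.102   0.4873 -0.6101  1.5099  0.2847  1.2371 -0.3929]
t 4.7667 row [-0.0132  0.0706 -0.369 ] [-0.0074 -0.0022  0.0028] F [-0.8339  0.5656 -1.5296] w 0.011020483694761598
```

```bash
python3 -m jog '[[-0.013,0.07,-0.37,-0.007,0,0,1],[-0.013,0.07,-0.37,-0.007,0,0,1],[-0.013,0.07,-0.37,-0.007,0,0,1],[-0.013,0.07,-0.37,-0.007,0,0,1],[-0.013,0.07,-0.37,-0.007,0,0,1],[-0.013,0.07,-0.37,-0.007,0,0,1]]'
python3 - <<'E'
from h import *
import pickle
state();
f=grab('wrist','w4.png');pickle.dump(f,open('w4.pkl','wb'))
E
```

```text
t: 5.27
eef_pos: [0.5919, 0.2636, 0.1435]
tool_rot: [1.093, 1.278, -1.097]
wrist_force: [-0.4, 0.3, -1.2]
width: 0.0112
t 5.27 [0.5919 0.2636 0.1435] yang 8.81 xdir [-0.0012 -0.0021 -1.    ] F [-0.353   0.3157 -1.1769] w 0.0112 j [-0.0546  0.5598 -0.6117  1.3993  0.3246  1.2854 -0.5322]
```

View pics/w4.png

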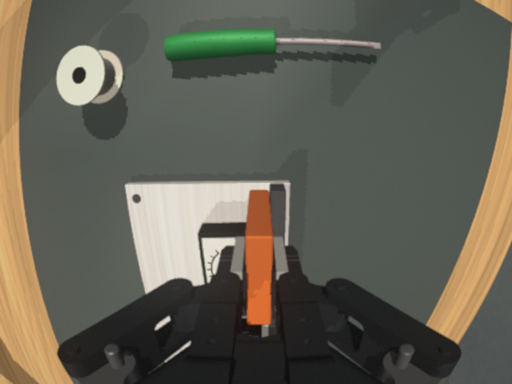

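The image bottom is the gripper side, so from here the spacer hides the gap. The short meter shows at (225,250), the driver at (270,45) and the spool at (85,75). I'll back off to the -y side of the meter so the camera looks down on the gap.

```bash
python3 - <<'E'
from h import *
plan([.618,.080,.145],9.3)
E
python3 -m jog '[[0,0,0.72,0,0,0,1],[0,0,0.72,0,0,0,1],[0,0,0.72,0,0,0,1],[0,0,0.72,0,0,0,1],[0,0,0.72,0,0,0,1],[0,0,0.72,0,0,0,1],[0,0,0.72,0,0,0,1]]'
python3 - <<'E'
from h import *
import pickle
state();
f=grab('wrist','w5.png');pickle.dump(f,open('w5.pkl','wb'))
E
```

```text
t 5.3167 row [-0.0035 -0.0094  0.7407] [-0.0088  0.0017  0.001 ] F [ 0.0237 -0.4469 -0.8037] w 0.011096999154088565
t: 5.9
eef_pos: [0.6197, 0.0846, 0.1444]
tool_rot: [1.097, 1.276, -1.099]
wrist_force: [-0.9, 0.7, -1.4]
width: 0.0111
t 5.90 [0.6197 0.0846 0.1444] yang 8.61 xdir [-0.0003 -0.0011 -1.    ] F [-0.8976  0.7066 -1.4326] w 0.0111 j [ 0.2293  0.5032 -0.5846  1.4693  0.2848  1.2549 -0.2366]
```

View pics/w5.png

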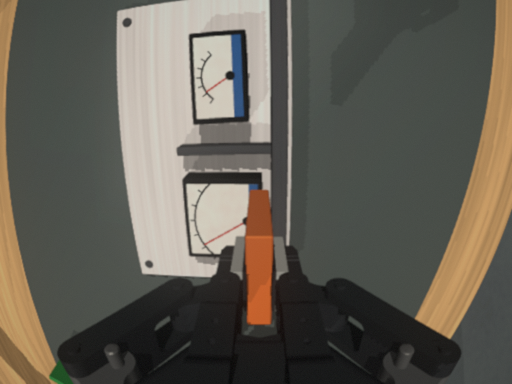

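Now the short meter (190–249, 30–124), its gap to the fence and the rib (row 150) are clear.

Run:
```python
from h import *
import pickle
f=pickle.load(open('w5.pkl','rb'))
cv2.imwrite('pics/w5c.png',cv2.resize(f['pixels'][0:160,170:310],None,fx=3.7,fy=3.7,interpolation=cv2.INTER_CUBIC))
cv2.imwrite('pics/w5d.png',cv2.resize(f['pixels'][20:130,180:300],None,fx=5.4,fy=5.4,interpolation=cv2.INTER_CUBIC))
```

```text
(no output)
```

View pics/w5c.png

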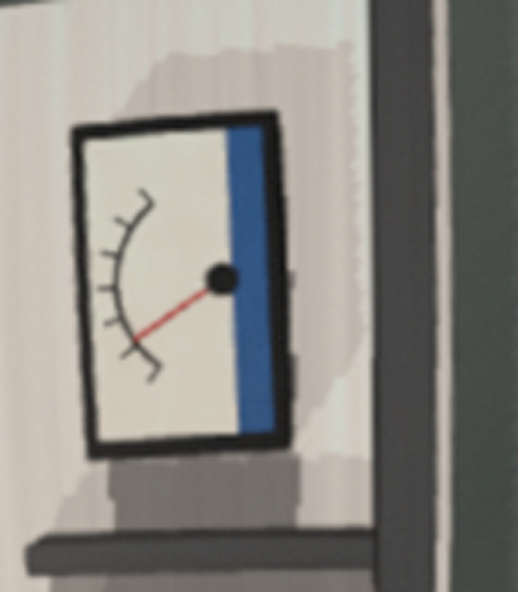

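View pics/w5d.png

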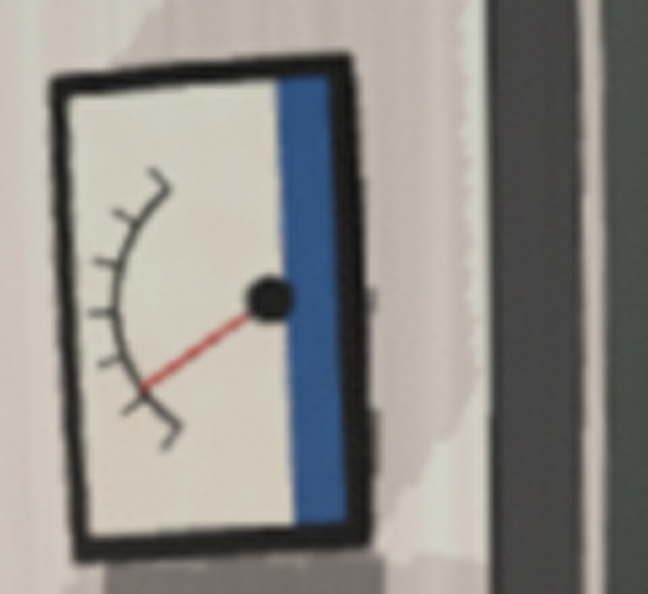

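Run:
```python
from h import *
import pickle
f=pickle.load(open('w5.pkl','rb'))
U=lambda p:np.array([180+(p[0]+.5)/5.4-.5,20+(p[1]+.5)/5.4-.5])
print('cam',-f['R'].T@f['t'])
M=np.array([wray(f,*U(p),.036) for p in [(52,80),(346,56),(364,542),(76,560)]]);print(M,M.mean(0))
n=np.linalg.norm;print('sizes',n(M[0]-M[1]),n(M[3]-M[2]),n(M[0]-M[3]),n(M[1]-M[2]))
an=lambda d:np.degrees(np.arctan2(-d[0],d[1]))
print('yaw',an(M[0]-M[3]),an(M[1]-M[2]))
F=np.array([wray(f,*U(p),.01) for p in [(486,5),(489,300),(490,590)]]);print(F,'fence yaw',an(F[0]-F[2]))
a=np.radians(9.3);
for yaw in (an(F[0]-F[2]),9.3):
    a=np.radians(yaw);ex=np.array([np.cos(a),np.sin(a),0]);ey=np.array([-np.sin(a),np.cos(a),0])
    print('gap',(F[1]-M[1])@ex,(F[1]-M[2])@ex, 'front',(F[1]-M[0])@ex)
    c=M.mean(0);d=(F[1]-c)@ex;print('center',c,'fence pt abreast',c+ex*d)
# rib
V=lambda p:np.array([170+(p[0]+.5)/3.7-.5,(p[1]+.5)/3.7-.5])
print('rib end', wray(f,*V((25,545)),.03), wray(f,*V((373,530)),.03))
# top camera with fence foot
g=pickle.load(open('top.pkl','rb'));print('depth check')
P=g['camera_matrix']@(g['R']@F.T+g['t'][:,None]);print((P[:2]/P[2]).T)
P=g['camera_matrix']@(g['R']@M.T+g['t'][:,None]);P=(P[:2]/P[2]).T;print((P-[162,140])*6+2.5)
d=f['range_z']
for uv in [(215,60),(260,60),(280,60)]:print(uv,d[uv[1],uv[0]])
```

```text
cam [0.6064 0.162  0.2874]
[[0.5395 0.2109 0.036 ]
 [0.5847 0.2194 0.036 ]
 [0.599  0.1433 0.036 ]
 [0.5541 0.1346 0.036 ]] [0.5693 0.177  0.036 ]
sizes 0.04599224496971372 0.045732024851637895 0.07768727651563706 0.07735049509871678
yaw 10.810235486880828 10.617243030683063
[[0.6045 0.2381 0.01  ]
 [0.6129 0.1861 0.01  ]
 [0.6209 0.1364 0.01  ]] fence yaw 9.172096872850688
gap 0.022519737836826124 0.020568967294121682 front 0.06849658731931274
center [0.5693 0.177  0.036 ] fence pt abreast [0.6132 0.1841 0.036 ]
gap 0.022436226785192095 0.02065807792196498 front 0.0684156180016821
center [0.5693 0.177  0.036 ] fence pt abreast [0.6132 0.1842 0.036 ]
rib end [0.5393 0.1109 0.03  ] [0.6219 0.1261 0.03  ]
depth check
[[178.8379 169.3479]
 [195.2839 166.2831]
 [210.9248 163.394 ]]
[[145.7602 288.8268]
 [129.5192 203.1729]
 [276.9127 172.03  ]
 [294.6103 256.6445]]
(215, 60) 0.22762534
(260, 60) 0.25061023
(280, 60) 0.22736321
```

The gap is about 20–22 mm (the meter is yawed ~1.4° against the fence). The size check reads 46×77.5 mm against 48×80, which is only about 1 mm of edge bias. I aim for the middle of the gap, abreast of the meter centre.

Run:
```python
from h import *
plan([.6031,.184,.095],9.3)
```

```text
t 5.95 row [ 0.1983 -0.0048 -0.3928] [-0.0082 -0.0001  0.0002] F [-0.383   0.8465 -1.3389] w 0.010764930462254779
```

```bash
python3 -m jog '[[0,-0.005,-0.39,-0.01,0,0,1],[0,-0.005,-0.39,-0.01,0,0,1],[0,-0.005,-0.39,-0.01,0,0,1],[0.1,-0.005,-0.39,-0.01,0,0,1],[0.2,-0.005,-0.39,-0.01,0,0,1],[0.2,-0.005,-0.39,-0.01,0,0,1],[0.2,-0.005,-0.39,-0.01,0,0,1]]'
python3 - <<'E'
from h import *
import pickle
state();plan([.6031,.184,.095],9.3)
f=grab('wrist','w6.png');pickle.dump(f,open('w6.pkl','wb'))
f=grab('top','t6.png');cv2.imwrite('pics/t6c.png',cv2.resize(f['pixels'][120:240,150:300],None,fx=5,fy=5,interpolation=cv2.INTER_CUBIC))
E
```

```text
t: 6.53
eef_pos: [0.6015, 0.1852, 0.0936]
tool_rot: [1.083, 1.286, -1.087]
wrist_force: [-0.5, -0.3, -1.2]
width: 0.0109
t 6.53 [0.6015 0.1852 0.0936] yang 9.65 xdir [-0.0033 -0.0005 -1.    ] F [-0.4629 -0.3088 -1.227 ] w 0.0109 j [ 0.0724  0.5643 -0.5949  1.5089  0.33    1.1734 -0.4114]
t 6.5333 row [-0.0058  0.0053  0.0059] [ 0.0058 -0.0001  0.0032] F [-0.4629 -0.3088 -1.227 ] w 0.010937107333401598
```

View pics/w6.png

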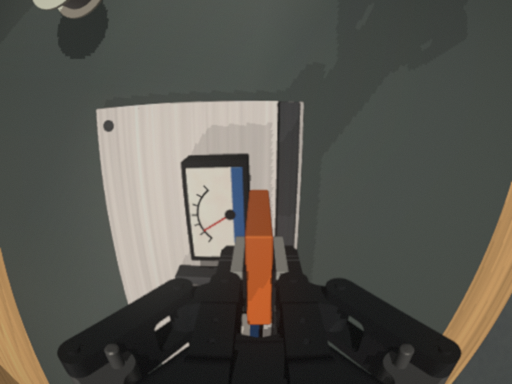

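View pics/t6c.png

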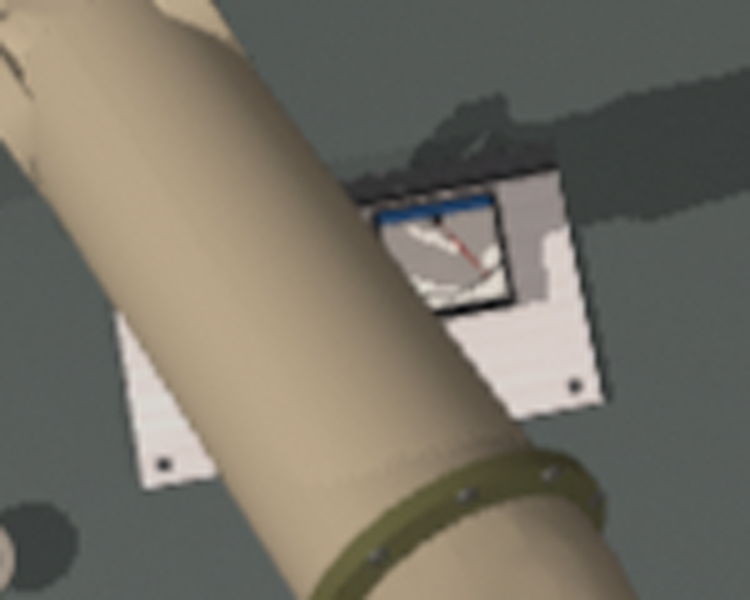

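The top view is blocked by the arm. In the wrist view the spacer's lower end (248–270, 190) stands over the gap between the meter (edge ~249) and the fence (~278). Crop to check the lateral fit.

Run:
```python
from h import *
import pickle
f=pickle.load(open('w6.pkl','rb'))
cv2.imwrite('pics/w6c.png',cv2.resize(f['pixels'][145:255,180:310],None,fx=5.4,fy=5.4,interpolation=cv2.INTER_CUBIC))
```

```text
(no output)
```

View pics/w6c.png

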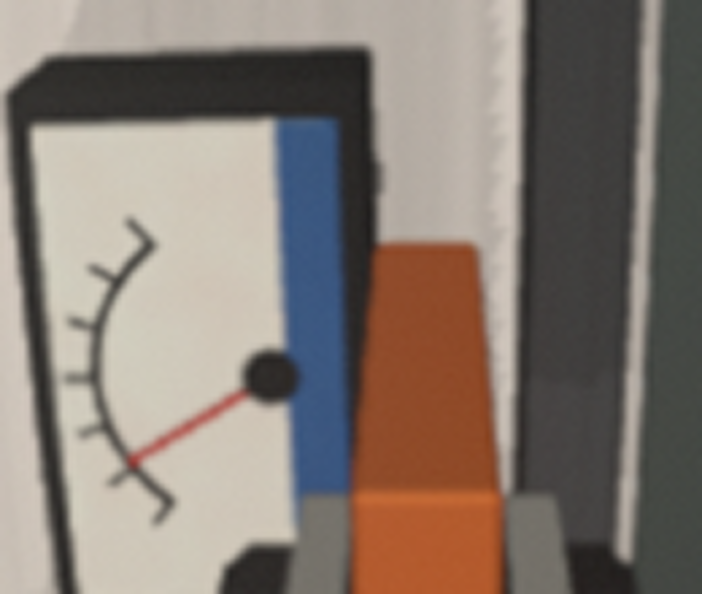

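Run:
```python
from h import *
import pickle
f=pickle.load(open('w6.pkl','rb'))
U=lambda p:np.array([180+(p[0]+.5)/5.4-.5,145+(p[1]+.5)/5.4-.5])
a=np.radians(9.2);ex=np.array([np.cos(a),np.sin(a),0]);ey=np.array([-np.sin(a),np.cos(a),0])
L=lambda p,z:(lambda w:(w,w@ex,w@ey))(wray(f,*U(p),z))
for n,p,z in [('sp bot L',(376,243),.0596),('sp bot R',(475,243),.0596),('sp top L',(356,492),.1256),('sp top R',(498,492),.1256),
 ('fence foot',(524,60),.01),('fence foot',(514,480),.01),('meter back foot',(370,52),.01),('meter back foot2',(378,240),.01),('blue/edge',(352,490),.036),('meter back top',(345,118),.036)]:
    w,x,y=L(p,z);print(n,w,'x %.4f y %.4f'%(x,y))
o=monitor.get_obs();print('tcp',o['eef_pos']@ex,o['eef_pos']@ey)
```

```text
sp bot L [0.59   0.2068 0.0596] x 0.6155 y 0.1098
sp bot R [0.6013 0.2087 0.0596] x 0.6269 y 0.1099
sp top L [0.5906 0.2074 0.1256] x 0.6162 y 0.1103
sp top R [0.6014 0.2093 0.1256] x 0.6271 y 0.1105
fence foot [0.6073 0.222  0.01  ] x 0.6350 y 0.1221
fence foot [0.6182 0.1566 0.01  ] x 0.6353 y 0.0557
meter back foot [0.5853 0.2194 0.01  ] x 0.6129 y 0.1230
meter back foot2 [0.591  0.1918 0.01  ] x 0.6141 y 0.0948
blue/edge [0.5928 0.1634 0.036 ] x 0.6113 y 0.0665
meter back top [0.5838 0.2153 0.036 ] x 0.6107 y 0.1192
tcp 0.6254130883868434 0.08649099126640136
```

The spacer sits about 3.5 mm nearer the meter than the gap's middle. I correct that, go a little lower and check again.

```bash
python3 -m jog '[[0,0.014,0.003,0.006,0,0,1],[0.03,0.014,0.003,0.006,0,0,1],[0.06,0.014,0.003,0.006,0,0,1],[0.06,0.014,0.003,0.006,0,0,1],[0.06,0.014,0.003,0.006,0,0,1]]'
python3 - <<'E'
from h import *
import pickle
state()
f=grab('wrist','w7.png');pickle.dump(f,open('w7.pkl','wb'));state()
cv2.imwrite('pics/w7c.png',cv2.resize(f['pixels'][145:255,180:310],None,fx=5.4,fy=5.4,interpolation=cv2.INTER_CUBIC))
E
```

```text
t: 7.05
eef_pos: [0.6061, 0.1841, 0.0788]
tool_rot: [1.089, 1.282, -1.092]
wrist_force: [-0.3, -0.7, -0.9]
width: 0.0112
t 7.05 [0.6061 0.1841 0.0788] yang 9.18 xdir [-0.0015 -0.0004 -1.    ] F [-0.3146 -0.6845 -0.929 ] w 0.0112 j [ 0.0682  0.5848 -0.586   1.5126  0.3409  1.149  -0.4218]
t 7.10 [0.6064 0.1843 0.0793] yang 9.18 xdir [-0.0007 -0.0001 -1.    ] F [-0.2284 -0.1806 -0.1845] w 0.0110 j [ 0.0682  0.5844 -0.5862  1.5121  0.3408  1.1491 -0.4218]
```

View pics/w7c.png

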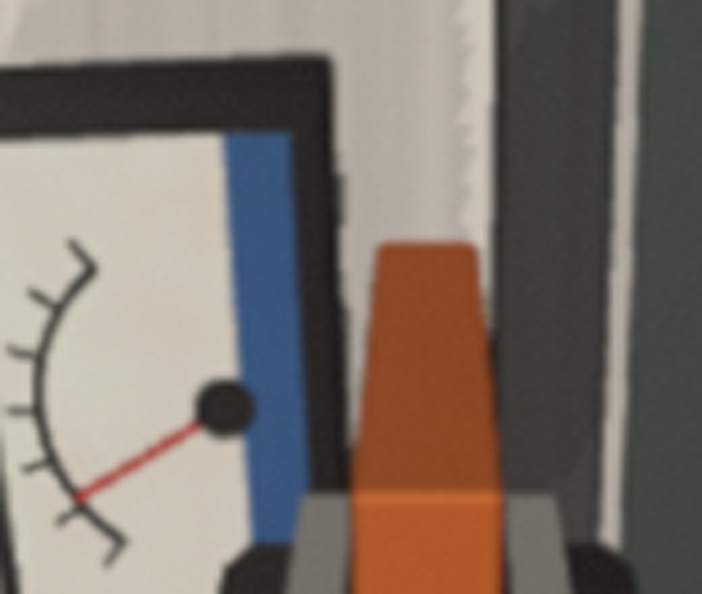

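Run:
```python
from h import *
import pickle
f=pickle.load(open('w7.pkl','rb'))
U=lambda p:np.array([180+(p[0]+.5)/5.4-.5,145+(p[1]+.5)/5.4-.5])
a=np.radians(9.2);ex=np.array([np.cos(a),np.sin(a),0]);ey=np.array([-np.sin(a),np.cos(a),0])
for n,p,z in [('sp bot L',(376,243),.045),('sp bot R',(475,243),.045),
 ('fence foot',(496,50),.01),('fence foot',(491,300),.01),('meter back foot',(329,57),.01),('meter back foot2',(343,240),.01),('mb3',(352,420),.01),('meter back top',(305,135),.036),('mb top',(322,480),.036),('mb base',(348,400),.012)]:
    w=wray(f,*U(p),z);print(n,'x %.4f y %.4f'%(w@ex,w@ey))
```

```text
sp bot L x 0.6201 y 0.1080
sp bot R x 0.6315 y 0.1081
fence foot x 0.6351 y 0.1242
fence foot x 0.6349 y 0.0888
meter back foot x 0.6127 y 0.1233
meter back foot2 x 0.6143 y 0.0975
mb3 x 0.6151 y 0.0704
meter back top x 0.6114 y 0.1187
mb top x 0.6125 y 0.0734
mb base x 0.6147 y 0.0744
```

Clearances are 5.5 mm to the meter and 3.5 mm to the fence. A 1 mm shift and then down.

```bash
python3 -m jog '[[0.02,-0.004,0,0,0,0,1],[0.05,-0.004,0,0,0,0,1],[0.08,-0.004,0,0,0,0,1],[0.11,-0.004,0,0,0,0,1],[0.13,-0.004,0,0,0,0,1],[0.13,-0.004,0,0,0,0,1],[0.13,-0.004,0,0,0,0,1]]'
python3 - <<'E'
from h import *
state()
E
```

```text
t: 7.68
eef_pos: [0.6053, 0.1842, 0.0465]
tool_rot: [1.09, 1.281, -1.091]
wrist_force: [0.0, -0.4, -0.6]
width: 0.0114
t 7.68 [0.6053 0.1842 0.0465] yang 9.19 xdir [-0.001  -0.0001 -1.    ] F [ 0.0371 -0.3627 -0.6288] w 0.0114 j [ 0.0606  0.6171 -0.5736  1.5419  0.3615  1.091  -0.4371]
```

```bash
python3 -m jog '[[0.004,0,0,0,0,0,1],[0.008,0,0,0,0,0,1],[0.012,0,0,0,0,0,1],[0.012,0,0,0,0,0,1]]'
python3 - <<'E'
from h import *
state()
f=grab('wrist','w8.png')
cv2.imwrite('pics/w8c.png',cv2.resize(f['pixels'][145:275,180:330],None,fx=4.5,fy=4.5,interpolation=cv2.INTER_CUBIC))
E
```

```text
t: 8.02
eef_pos: [0.6057, 0.1843, 0.0441]
tool_rot: [1.09, 1.281, -1.09]
wrist_force: [1.0, 0.3, -1.0]
width: 0.0114
t 8.02 [0.6057 0.1843 0.0441] yang 9.19 xdir [ 0.0002  0.     -1.    ] F [ 1.0223  0.3399 -0.9989] w 0.0114 j [ 0.0599  0.6196 -0.5725  1.5439  0.3636  1.0858 -0.4385]
```

View pics/w8c.png

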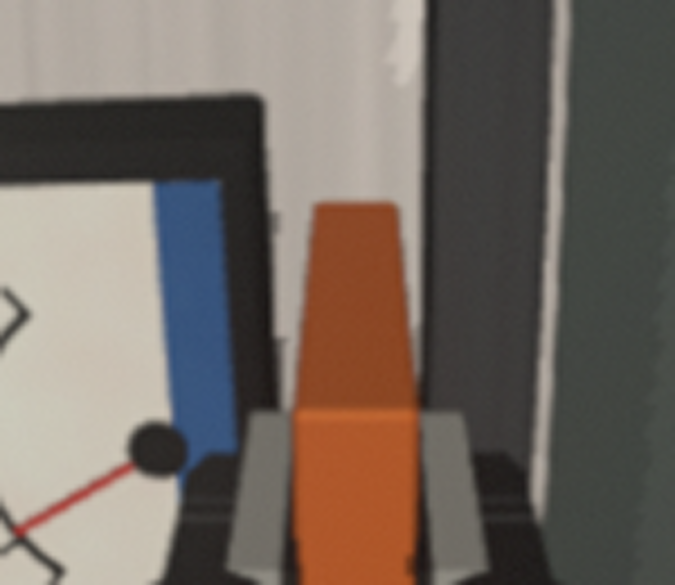

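The spacer is in the gap, between the meter's back (~275) and the fence (~428). Lower it to touch the base.

```bash
python3 -m jog '[[0.004,0,0,0,0,0,1],[0.006,0,0,0,0,0,1],[0.006,0,0,0,0,0,1]]'; python3 -m jog '[[0.003,0,0,0,0,0,1],[0.006,0,0,0,0,0,1],[0.006,0,0,0,0,0,1]]'
```

```text
t: 8.32
eef_pos: [0.6059, 0.1844, 0.0439]
tool_rot: [1.091, 1.28, -1.09]
wrist_force: [-2.9, -2.2, 8.1]
width: 0.0109
t: 8.57
eef_pos: [0.606, 0.1844, 0.0439]
tool_rot: [1.091, 1.279, -1.09]
wrist_force: [-8.7, -3.6, 19.4]
width: 0.0111
```

Contact with the base at TCP z = 0.0439, as computed. Ease off and release.

```bash
python3 -m jog '[[-0.009,0,0,0,0,0,1],[-0.009,0,0,0,0,0,1],[-0.009,0,0,0,0,0,0.3],[-0.009,0,0,0,0,0,0.2],[-0.009,0,0,0,0,0,0.2],[-0.009,0,0,0,0,0,0.2],[-0.009,0,0,0,0,0,0.2]]'
python3 - <<'E'
from h import *
state()
E
python3 -m jog '[[-0.05,0,0,0,0,0,0.2],[-0.1,0,0,0,0,0,0.2],[-0.25,0,0,0,0,0,0.2],[-0.4,0,0,0,0,0,0.2],[-0.4,0,0,0,0,0,0.2],[-0.4,0,0,0,0,0,0.2]]'
python3 - <<'E'
from h import *
state()
f=grab('wrist','w9.png')
cv2.imwrite('pics/w9c.png',cv2.resize(f['pixels'][120:310,150:350],None,fx=3.1,fy=3.1,interpolation=cv2.INTER_CUBIC))
E
```

```text
t: 9.15
eef_pos: [0.6056, 0.1843, 0.0431]
tool_rot: [1.09, 1.281, -1.09]
wrist_force: [-0.6, -0.9, 0.2]
width: 0.0346
t 9.15 [0.6056 0.1843 0.0431] yang 9.18 xdir [-0.0002  0.0001 -1.    ] F [-0.5707 -0.9193  0.2344] w 0.0346 j [ 0.0597  0.6208 -0.5721  1.5444  0.3641  1.0845 -0.4388]
t: 9.65
eef_pos: [0.6077, 0.1854, 0.1482]
tool_rot: [1.095, 1.276, -1.084]
wrist_force: [-0.1, 0.1, -1.1]
width: 0.0341
t 9.65 [0.6077 0.1854 0.1482] yang 9.19 xdir [ 0.0074  0.0023 -1.    ] F [-0.0749  0.1423 -1.1021] w 0.0341 j [ 0.0797  0.5205 -0.6086  1.443   0.3041  1.2648 -0.3957]
```

View pics/w9c.png

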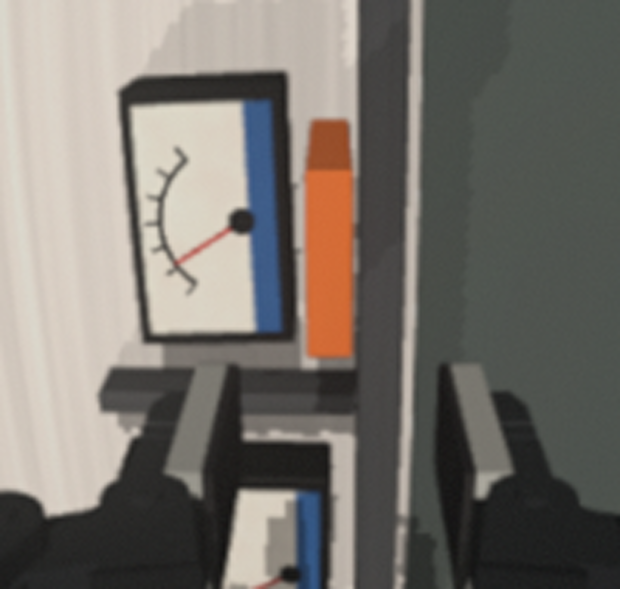

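The spacer stands free in the gap, parallel to the fence and about mid-meter. It's clear of the meter (dark edge ~292) and right of it at 305–353. Next: go round to the front and turn the jaws along the fence.

Run:
```python
from h import *
a=np.radians(9.2);ex=np.array([np.cos(a),np.sin(a)]);ey=np.array([-np.sin(a),np.cos(a)])
p=ex*.525+ey*.083;print(p);plan([*p,.148],-80.8+45)
```

```text
[0.505  0.1659]
t 9.7 row [-0.0103 -0.413   0.0096] [ 0.7498 -0.0017 -0.0033] F [-0.4502  0.1177 -0.0257] w 0.03417560253147671
```

```bash
python3 -m jog '[[0,-0.41,0.01,0.95,0,0,0.2],[0,-0.41,0.01,0.95,0,0,0.2],[0,-0.41,0.01,0.95,0,0,0.2],[0,-0.41,0.01,0.95,0,0,0.2],[0,-0.41,0.01,0.95,0,0,0.2],[0,-0.41,0.01,0.95,0,0,0.2],[0,-0.41,0.01,0.95,0,0,0.2],[0,-0.41,0.01,0.95,0,0,0.2],[0,-0.41,0.01,0.95,0,0,0.2]]'
python3 - <<'E'
from h import *
state();plan([.505,.1659,.12],-80.8)
E
```

```text
t: 10.45
eef_pos: [0.5042, 0.1652, 0.1427]
tool_rot: [1.794, 0.687, -1.797]
wrist_force: [-0.2, 0.7, -0.3]
width: 0.0343
t 10.45 [0.5042 0.1652 0.1427] yang -48.14 xdir [-0.0014 -0.0005 -1.    ] F [-0.161   0.6935 -0.3395] w 0.0343 j [ 0.0439  0.2856 -0.4984  1.7352  0.1473  1.1594 -1.337 ]
t 10.45 row [ 0.0908 -0.     -0.0043] [0.5443 0.0014 0.0002] F [-0.161   0.6935 -0.3395] w 0.03432367064870321
```

```bash
python3 -m jog '[[0.1,0,0,0.54,0,0,0.2],[0.1,0,0,0.54,0,0,0.2],[0.1,0,0,0.54,0,0,0.2],[0.1,0,0,0.54,0,0,0.2],[0.1,0,0,0.54,0,0,0.2],[0.1,0,0,0.54,0,0,0.2],[0.1,0,0,0.54,0,0,0.2]]'
python3 - <<'E'
from h import *
import pickle
state();plan([.505,.1659,.017],-80.8)
f=grab('wrist','w10.png');pickle.dump(f,open('w10.pkl','wb'))
E
```

```text
t: 11.03
eef_pos: [0.5045, 0.1654, 0.118]
tool_rot: [2.128, 0.188, -2.13]
wrist_force: [-0.0, -0.2, -1.2]
width: 0.0343
t 11.03 [0.5045 0.1654 0.118 ] yang -79.91 xdir [-0.0008 -0.0002 -1.    ] F [-0.0079 -0.2092 -1.2242] w 0.0343 j [-0.0302  0.2996 -0.4111  1.7667  0.1324  1.1033 -1.8795]
t 11.0333 row [ 0.4039 -0.0018 -0.0026] [ 0.0149  0.0008 -0.0001] F [-0.0079 -0.2092 -1.2242] w 0.034305952193978376
```

View pics/w10.png

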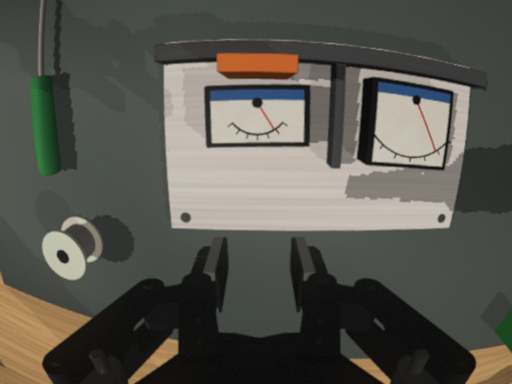

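The view shows the meter (205–309, 86–147), the spacer behind it (217–298, 53–78), and the fingers centred on column 258 in front of the meter. The spool is well clear. Descend.

```bash
python3 -m jog '[[0.15,0,0,0.015,0,0,0.2],[0.3,0,0,0.015,0,0,0.2],[0.36,0,0,0.015,0,0,0.2],[0.4,0,0,0.015,0,0,0.2],[0.4,0,0,0.015,0,0,0.2]]'
python3 - <<'E'
from h import *
import pickle
state();plan([.505,.1659,.017],-80.8)
f=grab('wrist','w11.png');pickle.dump(f,open('w11.pkl','wb'))
E
```

```text
t: 11.5
eef_pos: [0.5034, 0.1649, 0.0163]
tool_rot: [2.135, 0.168, -2.143]
wrist_force: [-0.4, -0.9, 0.0]
width: 0.034
t 11.50 [0.5034 0.1649 0.0163] yang -80.98 xdir [-0.0038 -0.0007 -1.    ] F [-0.3838 -0.907   0.0339] w 0.0340 j [-0.0596  0.4287 -0.3835  1.8554  0.1991  0.8988 -1.9503]
t 11.5 row [-0.003  -0.0028 -0.0068] [-0.003   0.0037 -0.0001] F [-0.3838 -0.907   0.0339] w 0.03400203740077318
```

View pics/w11.png

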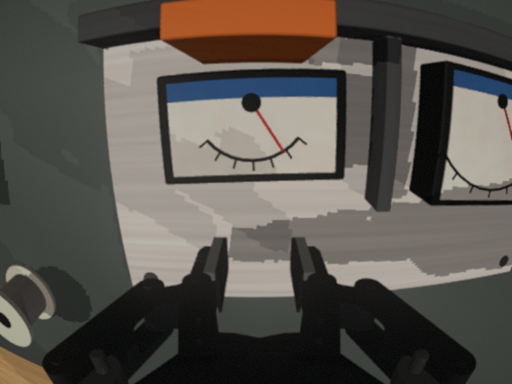

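```bash
python3 -m jog '[[0,0,-0.04,0,0,0,0.2],[0,0,-0.08,0,0,0,0.2],[0,0,-0.1,0,0,0,0.2],[0,0,-0.1,0,0,0,0.2]]';  python3 -m jog '[[0,0,-0.01,0,0,0,0.2],[0,0,-0.02,0,0,0,0.2],[0,0,-0.03,0,0,0,0.2],[0,0,-0.03,0,0,0,0.2]]'
python3 - <<'E'
from h import *
state();f=grab('wrist','w12.png')
E
```

```text
t: 11.88
eef_pos: [0.5317, 0.1698, 0.0201]
tool_rot: [2.145, 0.168, -2.137]
wrist_force: [0.8, -1.1, 0.0]
width: 0.0342
t: 12.22
eef_pos: [0.5372, 0.1705, 0.0185]
tool_rot: [2.141, 0.167, -2.14]
wrist_force: [0.1, 1.0, -0.7]
width: 0.0343
t 12.22 [0.5372 0.1705 0.0185] yang -81.11 xdir [ 0.0002  0.0001 -1.    ] F [ 0.073   0.9852 -0.6939] w 0.0343 j [-0.0683  0.4824 -0.3718  1.7673  0.2116  0.931  -1.944 ]
```

View pics/w12.png

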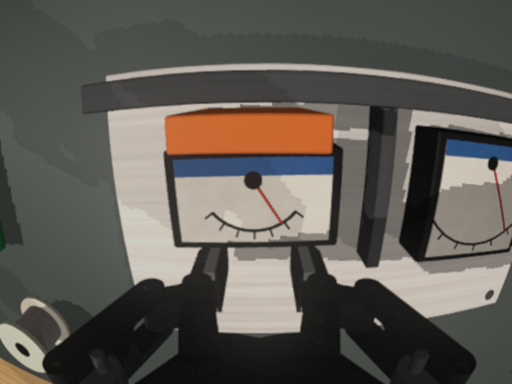

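The fingers are about at the meter's front edge (row ~245). Pushing on gently.

```bash
python3 -m jog '[[0,0,-0.004,0,0,0,0.2],[0,0,-0.008,0,0,0,0.2],[0,0,-0.012,0,0,0,0.2],[0,0,-0.016,0,0,0,0.2],[0,0,-0.016,0,0,0,0.2]]';  python3 -m jog '[[0,0,-0.004,0,0,0,0.2],[0,0,-0.008,0,0,0,0.2],[0,0,-0.012,0,0,0,0.2],[0,0,-0.012,0,0,0,0.2]]'
python3 - <<'E'
from h import *
state();f=grab('wrist','w13.png')
E
```

```text
t: 12.68
eef_pos: [0.5411, 0.1711, 0.0183]
tool_rot: [2.141, 0.166, -2.141]
wrist_force: [0.4, -0.0, -0.9]
width: 0.0341
t: 13.02
eef_pos: [0.544, 0.1716, 0.0183]
tool_rot: [2.141, 0.166, -2.141]
wrist_force: [0.3, 0.4, 0.2]
width: 0.0344
t 13.02 [0.544  0.1716 0.0183] yang -81.12 xdir [-0.0001  0.0001 -1.    ] F [0.3122 0.3715 0.1864] w 0.0344 j [-0.0702  0.4948 -0.3693  1.7485  0.2141  0.938  -1.9421]
```

View pics/w13.png

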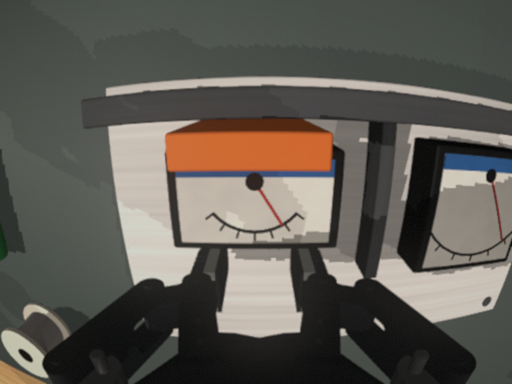

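The meter now moves with the fingers (front edge stays at row 247 while the fence shifts). Continue until the force builds.

```bash
python3 -m jog '[[0,0,-0.004,0,0,0,0.2],[0,0,-0.008,0,0,0,0.2],[0,0,-0.008,0,0,0,0.2]]';  python3 -m jog '[[0,0,-0.004,0,0,0,0.2],[0,0,-0.008,0,0,0,0.2],[0,0,-0.008,0,0,0,0.2]]';python3 -m jog '[[0,0,-0.004,0,0,0,0.2],[0,0,-0.008,0,0,0,0.2],[0,0,-0.008,0,0,0,0.2]]'
```

```text
t: 13.32
eef_pos: [0.5448, 0.1717, 0.0181]
tool_rot: [2.138, 0.166, -2.143]
wrist_force: [-5.8, -1.7, 3.5]
width: 0.0343
t: 13.57
eef_pos: [0.5449, 0.1717, 0.0178]
tool_rot: [2.133, 0.165, -2.146]
wrist_force: [-13.4, -3.4, 10.1]
width: 0.0341
t: 13.82
eef_pos: [0.5449, 0.1717, 0.0174]
tool_rot: [2.129, 0.165, -2.149]
wrist_force: [-21.1, -5.0, 15.1]
width: 0.0346
```

Run:
```python
from h import *
state();f=grab('wrist','w14.png')
```

```text
t 13.82 [0.5449 0.1717 0.0174] yang -81.05 xdir [-0.0095 -0.0032 -0.9999] F [-21.0875  -4.9608  15.0601] w 0.0346 j [-0.0721  0.504  -0.3685  1.7366  0.2144  0.951  -1.9404]
```

View pics/w14.png

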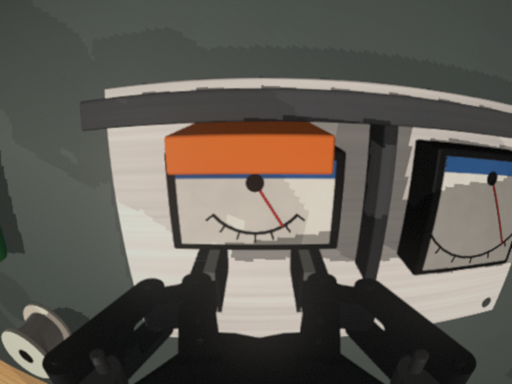

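The force rose sharply at the predicted depth (the meter's front 60 mm from the fence), so it's seated. I'll relieve the vertical rub a little, press somewhat firmer and look from the scene camera.

```bash
python3 -m jog '[[-0.006,0,-0.003,0,0,0,0.2],[-0.006,0,-0.006,0,0,0,0.2],[-0.006,0,-0.006,0,0,0,0.2]]'
python3 - <<'E'
from h import *
import pickle
state();f=grab('scene','s15.png');pickle.dump(f,open('s15.pkl','wb'));w=grab('wrist','w15.png');pickle.dump(w,open('w15.pkl','wb'));grab('top','t15.png')
cv2.imwrite('pics/s15c.png',cv2.resize(f['pixels'][150:260,220:390],None,fx=4.5,fy=4.5,interpolation=cv2.INTER_CUBIC))
cv2.imwrite('pics/w15c.png',cv2.resize(w['pixels'][70:270,140:380],None,fx=3.2,fy=2.9,interpolation=cv2.INTER_CUBIC))
state()
E
```

```text
t: 14.12
eef_pos: [0.545, 0.1715, 0.0176]
tool_rot: [2.125, 0.164, -2.152]
wrist_force: [-21.7, -5.4, 8.3]
width: 0.0345
t 14.12 [0.545  0.1715 0.0176] yang -81.02 xdir [-0.0125 -0.0041 -0.9999] F [-21.6523  -5.4222   8.3106] w 0.0345 j [-0.0721  0.5059 -0.3683  1.7334  0.214   0.9554 -1.939 ]
t 14.27 [0.5449 0.1715 0.0176] yang -81.03 xdir [-0.0124 -0.0041 -0.9999] F [-21.1765  -4.2792   7.2506] w 0.0341 j [-0.0721  0.5058 -0.3683  1.7336  0.214   0.9552 -1.939 ]
```

View pics/s15c.png

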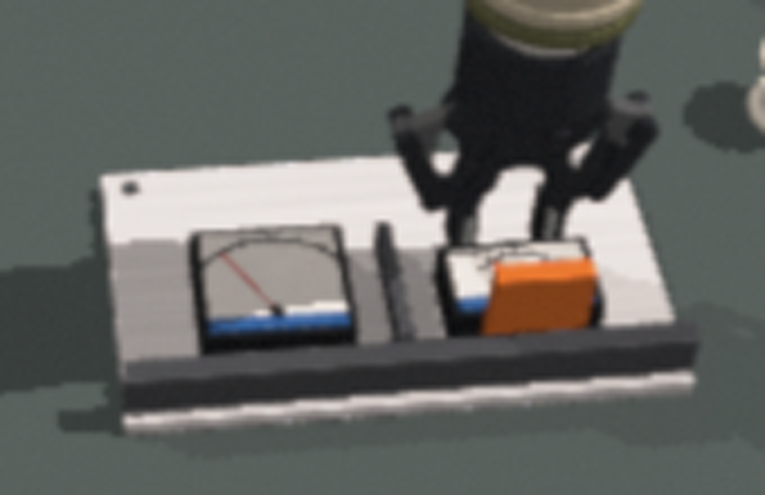

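View pics/w15c.png

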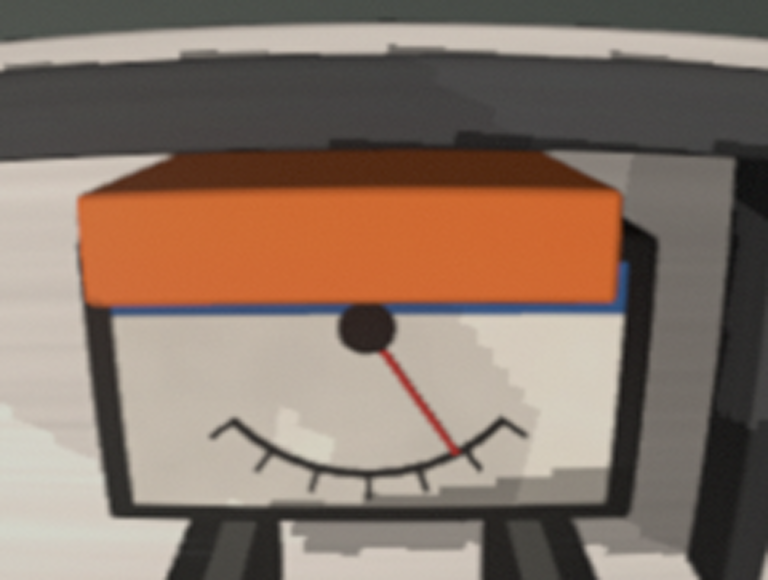

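View pics/t15.png

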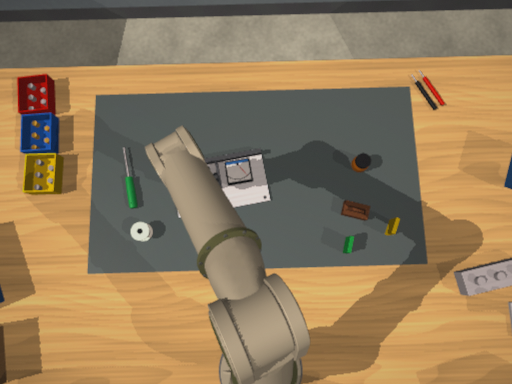

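The scene view shows the spacer upright behind the fence and the meter against it; the long meter, jar, spool and driver are where they were. Numerical check from the wrist view next.

Run:
```python
from h import *
import pickle
f=pickle.load(open('w15.pkl','rb'))
U=lambda p:np.array([140+(p[0]+.5)/3.2-.5,70+(p[1]+.5)/2.9-.5])
a=np.radians(9.2);ex=np.array([np.cos(a),np.sin(a),0]);ey=np.array([-np.sin(a),np.cos(a),0])
for n,p,z in [('sp back L',(80,195),.076),('sp back R',(620,190),.076),('sp front R',(615,303),.076),('sp front L',(88,305),.076),
 ('m front L',(112,517),.036),('m front R',(628,516),.036),('m back R',(655,240),.036),
 ('fence top inner L',(50,158),.036),('fence top inner R',(700,155),.036),('side foot L',(178,153),.036),('side foot R',(548,152),.036)]:
    w=wray(f,*U(p),z);print(n,'x %.4f y %.4f'%(w@ex,w@ey))
```

```text
sp back L x 0.6343 y 0.1081
sp back R x 0.6344 y 0.0592
sp front R x 0.6228 y 0.0590
sp front L x 0.6228 y 0.1083
m front L x 0.5751 y 0.1219
m front R x 0.5752 y 0.0433
m back R x 0.6218 y 0.0436
fence top inner L x 0.6347 y 0.1252
fence top inner R x 0.6349 y 0.0379
side foot L x 0.6347 y 0.1073
side foot R x 0.6345 y 0.0589
```

Everything is flush: spacer back at x = 0.6344 against fence 0.6348, spacer front and meter back at 0.622–0.623, spacer centred within 1 mm. A bit firmer, then hand in.

```bash
python3 -m jog '[[-0.004,0,-0.005,0,0,0,0.2],[-0.004,0,-0.01,0,0,0,0.2],[-0.004,0,-0.01,0,0,0,0.2],[-0.004,0,-0.01,0,0,0,0.2],[-0.004,0,-0.01,0,0,0,0.2]]'
python3 - <<'E'
from h import *
state();w=grab('wrist','w16.png')
cv2.imwrite('pics/w16c.png',cv2.resize(w['pixels'][70:270,140:380],None,fx=3.2,fy=2.9,interpolation=cv2.INTER_CUBIC));state()
E
```

```text
t: 14.68
eef_pos: [0.545, 0.1715, 0.0176]
tool_rot: [2.119, 0.164, -2.156]
wrist_force: [-27.3, -6.4, 9.8]
width: 0.0342
t 14.68 [0.545  0.1715 0.0176] yang -81.00 xdir [-0.0172 -0.0056 -0.9998] F [-27.2883  -6.3923   9.7737] w 0.0342 j [-0.0727  0.5091 -0.3681  1.7284  0.2135  0.9622 -1.9378]
t 14.73 [0.545  0.1715 0.0176] yang -81.00 xdir [-0.0172 -0.0055 -0.9998] F [-27.5104  -6.3519   9.0725] w 0.0341 j [-0.0727  0.509  -0.3682  1.7285  0.2135  0.9621 -1.9378]
```

View pics/w16c.png

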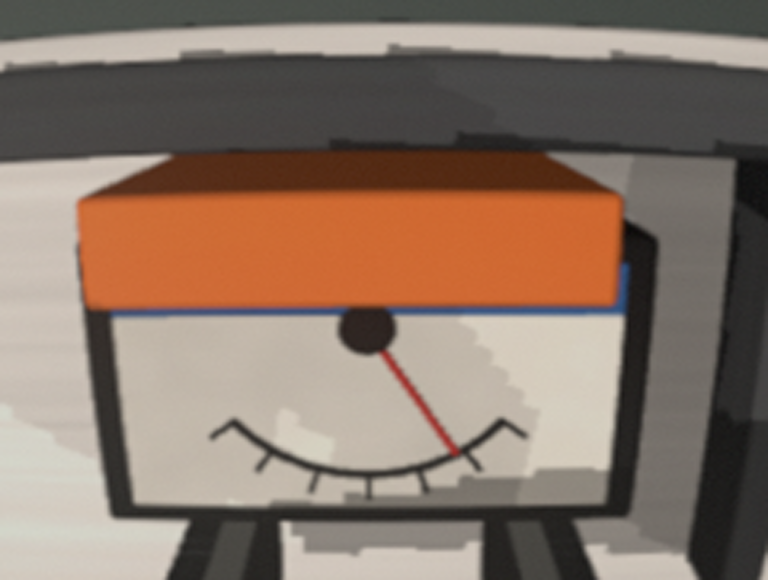

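The stack hasn't moved, and the press holds steady at about 28 N into the fence. Handing in.

Run:
```python
from h import *
print(ticket.close_job())
```

```text
the job is handed in; nothing more can be done
None
```

I took the orange spacer from its rest and stood it upright on the jig's base in the short meter's gap. I let go of it there, then pushed that meter from the front until meter, spacer and fence were flush. I handed the job in at 14.7 s with the arm still pressing at about 28 N.

**Final fit:** the last wrist-view measurement, taken just before I pressed a little harder, put the spacer's back at 0.6344 m along the push direction and the fence face at 0.6348 m. The spacer's front was at 0.6228 m and the meter's back at 0.6218 m. That is flush to within about 1 mm. The spacer stood upright and was about 1 mm off the meter's middle. The wrist picture after the extra press showed no change.

**Surroundings:** in the last scene and top pictures the long meter, jar, spool, driver and decoys looked undisturbed. The arm hid part of the jig in the top view.

**Small disagreements:**
- The meter first measured 46 × 77.5 mm instead of 48 × 80 mm, about 1 mm at each edge.
- The gripper read the spacer as 11 mm thick instead of 12 mm.
- While pressing, about 9 N of upward force on the tool remained from the fingers rubbing on the meter.

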